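# Draw the drilling template off the panel and onto the jig's pin

### The job

The thin aluminium drilling template lies in a shallow pocket on the freshly finished panel, too thin to pick up there: press down on it until the panel's soft packing comes up firm, but not hard enough to mark the finish, and drag it out through the pocket's open side until its holed end sticks out well past the panel's edge, with the template still lying flat on the panel. Pinch that end by its sides, lift the template clear without letting it fall, and set it down gently on the wooden bed of the jig, hole over the upright pin, flat and straight along the bed. Let go, and leave the other things on the bench alone.

Things in the scene. Friction and masses are not known exactly. Their poses are not given: they have to be found in the camera images.
- template_center (a point): The template: plain flat aluminium strip 160 x 44 x 5 mm, about 0.1 kg (varies), with a 12 mm through hole on its middle line, 55 mm from the middle and 25 mm from one end. This point: its centre, half-way up. x along its length to the holed end, y across, z up. It starts flat in the panel's pocket, holed end towards the open edge, 11 to 19 mm short of it.
- template_hole (a point): Centre of the template's 12 mm hole, half-way up its thickness; axes as the template's. The template slides easily on the panel (friction about 0.3) and fingertips grip it much better than that, so pressing on it from above, behind its middle, drags it along.
- panel_edge (a point): Middle of the upper rim of the panel's open edge, at the height of the surface on which the template lies (64 to 76 mm above the bench). x points straight out over the edge (the way to slide), y along the edge, z up. Nothing tall stands under or just beyond this edge.
- panel: Dark panel 210 (x) x 150 x 20 mm; origin mid top face, x to the open edge. Battens 5 mm high, flush with the template, close the pocket at both sides (1 to 3 mm gaps) and the back. It lies on packing that gives way under only 2 N, too little to drag, for an unknown 1 to 7 mm, and stays down; then it is firm, 1 mm per 9 N. Press to about 12 N; over 20 N on it marks the finish.
- keeper_mid (a point): Sprung steel keeper, 40 mm long, 5 high, at one side of the pocket by the open edge: it presses sideways on the template with about 7 N, so that it drags stiffly (6 to 8 N along the slide) until it is lifted out. This point is the middle of its rubbing face; x along the slide.
- pin_foot (a point): Foot of the jig's upright steel pin (9 mm diameter, 14 mm tall, tapered top), on the top face of the jig's bed, 55 mm above the bench. x runs along the bed away from its middle, z up. The template belongs here with its x along this x and its hole over the pin; set it down with less than 25 N.
- jig: The jig, fixed. Origin under its middle on the bench, x along it. Bed: light wooden bar 170 (x) x 30 x 37 mm with its top at 55 mm, on rubber (sinks 1 mm per 6 N), narrower than the template, so fingers pass beside it; the pin stands 55 mm from the middle towards x. Dark steel base plate 200 x 80 x 12 mm under it.
- tin: Bystander: tin of finish, 90 mm diameter, 110 tall, behind the panel. Origin under its middle.
- screwdriver: Bystander: screwdriver lying far across the bench. Origin under its middle.
- chisel: Bystander: chisel about 190 mm long, lying beyond the jig. Origin near its middle, underneath.
- offcut: Bystander: wood offcut 90 x 45 x 30 mm, outside the panel. Origin under its middle.
- brush: Bystander: brush, outside the jig. Origin under its middle.
- mallet: Bystander: hammer, outside the jig. Origin under its middle.
- pencil: Bystander: carpenter's pencil, 120 mm long and 9 mm thick, near the robot between panel and jig. Origin under its middle.
Mind the look-alikes: they are no part of the job. Of the things shaped like the part that bears template_center, the aluminium one is meant. There is more than one size of the jig; the job needs the larger.

How it is judged:
By the outcome, as a careful person would: the job done as asked, in the order asked, and still so for the second after the job is handed in, with the robot touching nothing.
It also fails if it takes over 64 s, if anything falls off the work surface, if the arm or the gripper's body presses on something with over 40 N, if the wrist force passes 120 N, or if a joint passes its speed limit or range.

### The arm

A 6-joint arm with a two-finger parallel gripper is mounted at the origin on the work surface. World frame = base frame: x ahead of the robot, y to its left, z up, the work surface at z = 0. Lengths are in m, angles in degrees, forces in N, time in s.
With the tool pointing down it reaches from about 0.375 to 0.9 m from the base axis. Payload 3.1 kg.
Tool frame: the origin (TCP) lies on the centre line of the jaws, within the pads' length; the fingertips stand 25 mm ahead of it and the grasp point (between the pads) lies 6 mm ahead of it; z points along the fingers, y is the line along which they close (so a half turn about z gives the same grasp; the last joint's range is limited). The gripper opens to 87 mm and grips with 3 to 60 N. Pads are 19 mm wide; open, the fingers measure 117 mm over their backs; the gripper's body (75 mm by 190 mm) begins 51 mm behind the grasp point.
Start: joints at [-84.998, 30.224, 82.088, -0, 67.689, -10.227], TCP at [0.164, -0.603, 0.248] pointing down, gripper open.
Joint ranges: [-176.69, 176.69], [-43.24, 126.21], [12.49, 139.97], [-82, 262], [0, 151.66], [-163.58, 163.58]. Speed limits (degrees/s): [159.86, 159.86, 180, 180, 180, 180].

### API

Orientations are given as a 3x3 rotation matrix whose columns are the frame's x, y, z axes.
In Python, from rig import bot, cams, models gives the robot as it stands. The module is installed in compiled form; this text tells all that it offers.
- The arm moves only by the shell command python3 -m handwheel 'ROWS' [OPENING]. ROWS is JSON, a list of rows, each a list of 6 numbers: the shift along the world's x, y, z each as a share of 1 m, from -1 to 1, then the turn, a rotation vector about the world's x, y, z each as a share of 2 rad, from -1 to 1. In form: [[dx, dy, dz, wx, wy, wz], ...]. A call has exactly 8 rows; each row is the pose to reach, as a shift and turn from the pose commanded when the call began; what a row does not reach only later rows make up. A row lasts 1/12 s, in which the tool goes at most 41.7 mm and 7.16 degrees, less where a joint would pass 70% of its speed; a pose out of reach is approached as far as the arm can. A call with a number of a shift or a turn outside -1 to 1 is refused whole. A call with a gripper value outside its range is refused whole. OPENING is the opening, from -1 (shut) to 1 (fully open), so that 0 is half open, set as the call begins (- or left out, the last holds). The fingers move at their own pace and stop on an object; the grip force is fixed at half the most. Time passes only in rows, so rows that repeat a pose let the fingers close, or fill a call up. It gives the time, the measured TCP pose, the force, the opening and the grip force at its end, in the units of the state.
- bot.read_state(): the state, without advancing time (a new reading comes with each control period).
- cams.capture(name): name is "scene" or "top" or "wrist"; returns (picture, depth): 420x560x3 uint8, blue, green, red; 420x560 float32, m along the optical axis (not along the pixel's ray), 0 where there is no reading.
- cams.calibration(name): a dict with "mtx" (3x3 intrinsics, pixels), "R" (3x3) and "t" (3): a world point X has camera coordinates R X + t; the wrist camera has in their place "tool_from_camera" (4x4, takes a point from camera to tool coordinates, whose origin is the TCP and whose axes are the flange's). Camera axes: x right, y down, z forward; pixel columns grow to the right and rows downward; lengths in m; the calibration is good to about 2 mm. A picture is of the moment at which its call begins: read the wrist's pose just before it. calibration takes no time and is no camera call.
- bot.hand_in(): hands the job in; it is judged then, once.
Trained networks look in the newest picture that a camera, given by its name, has taken for a name from the list of things; names that differ only in an ending like _2 or _b are one class to them, and where a whole thing is asked for, a point or a joint stands for the part that bears it (a point fixed in the world has none). Each returns a list of dicts, best first, with "conf" (0 to 1); they miss things now and then, are a little off and sometimes report something else, mostly with a low value. They report only what shows in the picture. A call takes as long as a camera call. They do not tell look-alikes from the thing itself.
- models.spot_in(query, camera): "position" ([column, row] in pixels, amid what is visible of it).
- models.tip_of(query, camera): "position" ([column, row] in pixels: a listed point, or the origin of a listed thing).
The state is a dict: "time_s": time; "joint_positions": joint angles; "qvel": joint speeds; "tau": joint torques, N m; "position": TCP position; "tcp_rot": TCP orientation; "force": force on the tool from outside, world axes, zero at the start; "moment": the same for the moment, N m; "opening": opening from 0.0 (shut) to 1.0 (fully open); "grasp_force": force on a finger pad.
Only numpy, scipy, OpenCV 4.12 (cv2) and the standard library are available. Lean on these libraries where they do the work, as an engineer would, in place of code of your own. Each camera call takes 0.05 s, during which the arm holds its last target. There are 200 camera calls.

## Working session

There is one attempt and no reset: what is moved stays moved. The work goes in short steps, Python scripts to look and compute and a shell command to move; the robot and the scene stay as the last step left them, time stands still between calls to the robot, and variables do not carry over. Pictures are saved under pics/ and viewed, at most 10 in all, crops included, and the job is handed in when it is done.

```bash
mkdir -p pics; python3 - <<'E'
from rig import bot,cams,models
import cv2,numpy as np
s=bot.read_state();print(s['time_s'],s['position'],s['tcp_rot'],s['force'],s['opening'])
for n in ('scene','top'):
    p,d=cams.capture(n);cv2.imwrite(f'pics/{n}0.png',p);np.save(f'pics/{n}0.npy',d)
    for q in ('template_center','template_hole','panel_edge','keeper_mid','pin_foot','jig','panel'):
        print(n,q,[(np.round(r['position']).tolist(),round(r['conf'],2)) for r in models.tip_of(q,n)[:4]])
    c=cams.calibration(n);print(c)
print(cams.calibration('wrist'))
E
```

```text
0.0 [ 0.16414527 -0.60235484  0.24655986] [[ 9.64884762e-01  2.62673495e-01 -1.79353387e-04]
 [ 2.62673251e-01 -9.64882377e-01  2.18222606e-03]
 [ 4.00158022e-04 -2.15270801e-03 -9.99997603e-01]] [0.38482819 0.29638689 0.04469739] 1.0026376108267374
scene template_center [([359.0, 256.0], 0.94), ([300.0, 260.0], 0.58), ([364.0, 336.0], 0.21)]
scene template_hole [([288.0, 248.0], 0.78), ([358.0, 271.0], 0.57)]
scene panel_edge [([275.0, 237.0], 0.6)]
scene keeper_mid [([291.0, 244.0], 0.43), ([166.0, 207.0], 0.33)]
scene pin_foot [([249.0, 167.0], 0.8), ([291.0, 154.0], 0.77)]
scene jig [([250.0, 186.0], 0.81), ([300.0, 175.0], 0.63)]
scene panel [([299.0, 268.0], 0.92)]
{'mtx': array([[520.24958182,   0.        , 269.90908922],
       [  0.        , 520.24958182, 212.54072396],
       [  0.        ,   0.        ,   1.        ]]), 'R': array([[-0.83772238,  0.54607296, -0.00505298],
       [ 0.42203464,  0.6415095 , -0.64058748],
       [-0.34656597, -0.538767  , -0.76786857]]), 't': array([ 0.44531201, -0.18246911,  1.81838211])}
top template_center [([200.0, 276.0], 0.84), ([214.0,
[... 623 characters left out ...]
 -0.99834164, -0.00580242],
       [-0.97451652,  0.05716782, -0.2169087 ],
       [ 0.2168807 , -0.00676867, -0.97617465]]), 't': array([0.02485443, 0.55130079, 1.50893298])}
{'mtx': array([[315.55424887,   0.        , 275.98492204],
       [  0.        , 315.55424887, 213.44536905],
       [  0.        ,   0.        ,   1.        ]]), 'tool_from_camera': array([[ 1.36811269e-05, -9.62804037e-01, -2.70200641e-01,
         7.31699479e-02],
       [ 9.99999959e-01, -6.36883544e-05,  2.77573477e-04,
         2.14103740e-03],
       [-2.84457498e-04, -2.70200633e-01,  9.62803997e-01,
        -1.36814193e-01],
       [ 0.00000000e+00,  0.00000000e+00,  0.00000000e+00,
         1.00000000e+00]])}
```

View pics/scene0.png

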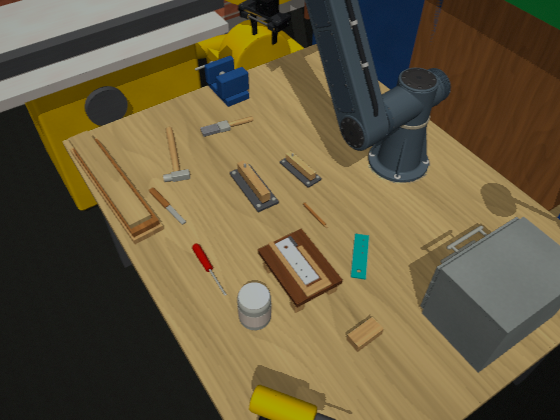

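View pics/top0.png

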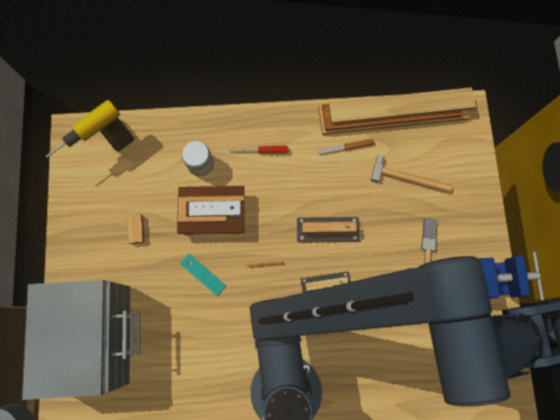

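The aluminium strip lies in the dark panel, at scene (297,258) and top (214,208). The teal strip, at scene (360,256) and top (203,274), is a look-alike. The larger jig is at scene (253,187) and top (328,229). The smaller one, at scene (300,168) and top (326,283), is a decoy. The open edge faces the jig, towards -y.

```bash
cat > h.py <<'E'
import numpy as np,cv2
from rig import bot,cams,models
def cam(n,s=None):
    c=cams.calibration(n)
    if n!='wrist': return c['mtx'],c['R'],c['t']
    s=s or bot.read_state();T=c['tool_from_camera'];R=np.array(s['tcp_rot'])
    Rwc=R@T[:3,:3];o=R@T[:3,3]+np.array(s['position'])
    return c['mtx'],Rwc.T,-Rwc.T@o
def ray(C,p):
    K,R,t=C;return -R.T@t,R.T@np.linalg.inv(K)@np.array([p[0],p[1],1.])
def onz(C,p,z):
    o,d=ray(C,p);return o+d*(z-o[2])/d[2]
def tri(obs):
    A=np.zeros((3,3));b=np.zeros(3)
    for C,p in obs:
        o,d=ray(C,p);d/=np.linalg.norm(d);M=np.eye(3)-np.outer(d,d);A+=M;b+=M@o
    X=np.linalg.solve(A,b);return X,[np.round(proj(C,X)-np.array(p),1).tolist() for C,p in obs]
def proj(C,X):
    K,R,t=C;u=K@(R@np.asarray(X)+t);return u[:2]/u[2]
E
python3 - <<'E'
from h import *
S,T=cam('scene'),cam('top')
for n,a,b in [('hole',(288,248),(232,210)),('edge',(275,237),(241,211)),('pin',(249,167),(344,223)),('jig',(250,186),(326,230)),('keeper',(291,244),(233,213))]:
    print(n,tri([(S,a),(T,b)]))
print(onz(T,(214,208),.075),onz(T,(232,208),.075),onz(T,(328,229),.055),onz(T,(350,227),.055),onz(T,(301,229),.0))
E
```

```text
hole (array([0.55985485, 0.13844378, 0.06311274]), [[-0.2, -0.0], [-0.1, 0.2]])
edge (array([0.56348521, 0.10045214, 0.07177055]), [[4.4, 0.9], [2.7, -3.3]])
pin (array([ 0.49020969, -0.20328028,  0.07102119]), [[-2.5, -0.7], [-1.7, 2.1]])
jig (array([ 0.49448034, -0.16318475,  0.01189097]), [[2.4, 0.6], [1.6, -2.0]])
keeper (array([0.54803333, 0.13536805, 0.07040854]), [[-0.4, -0.1], [-0.2, 0.3]])
[0.56731539 0.19299013 0.075     ] [0.56401351 0.13672988 0.075     ] [ 0.48349699 -0.15977685  0.055     ] [ 0.48582955 -0.22917298  0.055     ] [ 0.49834433 -0.07806967  0.        ]
```

```bash
python3 -m handwheel '[[0.33,0.39,0.02,0,0,0.65],[0.33,0.39,0.02,0,0,0.65],[0.33,0.39,0.02,0,0,0.65],[0.33,0.39,0.02,0,0,0.65],[0.33,0.39,0.02,0,0,0.65],[0.33,0.39,0.02,0,0,0.65],[0.33,0.39,0.02,0,0,0.65],[0.33,0.39,0.02,0,0,0.65]]'; python3 -c "
from h import *
s=bot.read_state();R=s['tcp_rot'];print(s['position'],np.degrees(np.arctan2(R[1][0],R[0][0])))"
```

```text
time_s: 1.47
position: [0.3804, -0.3472, 0.261]
tcp_rot: [[0.295, 0.956, 0.0], [0.956, -0.295, -0.001], [-0.0, 0.001, -1.0]]
force: [0.2, -0.3, -0.6]
opening: 1.0
grasp_force: 0.0
[ 0.38035248 -0.34717748  0.260954  ] 72.85315311648888
```

```bash
python3 -m handwheel '[[0.11,0.15,0.005,0,0,0.15],[0.11,0.15,0.005,0,0,0.15],[0.11,0.15,0.005,0,0,0.15],[0.11,0.15,0.005,0,0,0.15],[0.11,0.15,0.005,0,0,0.15],[0.11,0.15,0.005,0,0,0.15],[0.11,0.15,0.005,0,0,0.15],[0.11,0.15,0.005,0,0,0.15]]'; python3 - <<'E'
from h import *
s=bot.read_state();R=s['tcp_rot'];print(s['position'],np.degrees(np.arctan2(R[1][0],R[0][0])))
p,d=cams.capture('wrist');cv2.imwrite('pics/w_jig.png',p);np.savez('pics/w_jig.npz',d=d,pos=s['position'],R=s['tcp_rot'])
C=cam('wrist',s)
for q,z in (('pin_foot',.055),('jig',0)):
    for r in models.tip_of(q,'wrist')[:3]: print(q,r['position'],r['conf'],onz(C,r['position'],z))
E
```

```text
time_s: 2.13
position: [0.489, -0.1993, 0.2656]
tcp_rot: [[0.005, 1.0, -0.0], [1.0, -0.005, -0.001], [-0.001, -0.0, -1.0]]
force: [0.8, -0.4, 0.1]
opening: 1.0
grasp_force: 0.0
[ 0.48899017 -0.19931804  0.26557153] 89.71889153473039
pin_foot [278.3, 210.8] 0.88 [ 0.49124211 -0.22218593  0.055     ]
pin_foot [128.8, 184.3] 0.86 [ 0.32463453 -0.1908042   0.055     ]
pin_foot [488.0, 214.9] 0.17 [ 0.73109127 -0.22814193  0.055     ]
jig [277.6, 156.5] 0.97 [ 0.49084566 -0.1662094   0.        ]
jig [136.3, 141.1] 0.86 [ 0.31501176 -0.14641619  0.        ]
```

View pics/w_jig.png

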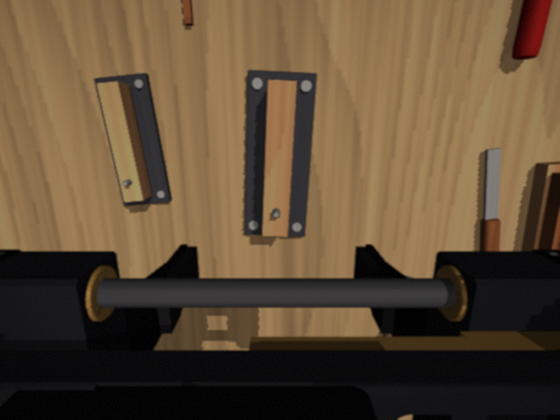

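```bash
python3 -m handwheel '[[0.03,0.04,0,0,0,0],[0.06,0.08,0,0,0,0],[0.075,0.37,0,0,0,0],[0.075,0.37,0,0,0,0],[0.075,0.37,0,0,0,0],[0.075,0.37,0,0,0,0],[0.075,0.37,0,0,0,0],[0.075,0.37,0,0,0,0]]'|head -2
```

```text
time_s: 2.95
position: [0.5599, 0.1176, 0.2656]
```

The wrist view shows the larger jig in the middle, with its bed from about (280,80) to (277,235) and the pin near (277,214). The smaller jig is on the left.

```bash
python3 -m handwheel '[[0,-0.07,0,0,0,0],[0,-0.07,0,0,0,0],[0,-0.07,0,0,0,0],[0,-0.07,0,0,0,0],[0,-0.07,0,0,0,0],[0,-0.07,0,0,0,0],[0,-0.07,0,0,0,0],[0,-0.07,0,0,0,0]]' -1|head -2; python3 - <<'E'
from h import *
s=bot.read_state();R=s['tcp_rot'];print(s['position'],np.degrees(np.arctan2(R[1][0],R[0][0])))
p,d=cams.capture('wrist');cv2.imwrite('pics/w_panel.png',p);np.savez('pics/w_panel.npz',d=d,pos=s['position'],R=s['tcp_rot'])
C=cam('wrist',s)
for q,z in (('template_center',.072),('template_hole',.072),('panel_edge',.07),('keeper_mid',.072)):
    for r in models.tip_of(q,'wrist')[:3]: print(q,r['position'],r['conf'],onz(C,r['position'],z))
E
```

```text
time_s: 3.62
position: [0.5598, 0.0466, 0.2656]
[0.55980551 0.04664859 0.26558521] 89.65341242416284
template_center [284.4, 50.1] 0.84 [0.56843397 0.18663155 0.072     ]
template_center [104.6, 12.3] 0.72 [0.40243204 0.21931421 0.072     ]
panel_edge [283.5, 146.9] 0.71 [0.56765809 0.0963611  0.07      ]
keeper_mid [257.5, 120.2] 0.64 [0.54149249 0.12294266 0.072     ]
keeper_mid [230.9, 327.7] 0.47 [ 0.50404098 -0.11768892  0.072     ]
```

View pics/w_panel.png

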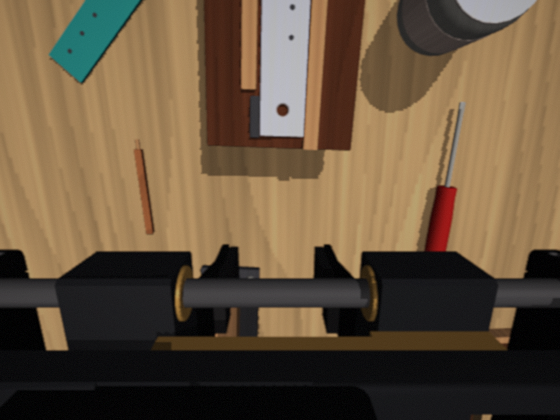

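The strip runs from the top of the picture to its end at row 136, with the hole at (283,109) and the panel edge at row 148. The keeper is on the left, at (256,117). I'll take a second view further back.

```bash
python3 -m handwheel '[[0.008,0.08,0,0,0,0],[0.008,0.08,0,0,0,0],[0.008,0.08,0,0,0,0],[0.008,0.08,0,0,0,0],[0.008,0.08,0,0,0,0],[0.008,0.08,0,0,0,0],[0.008,0.08,0,0,0,0],[0.008,0.08,0,0,0,0]]'|head -6; python3 - <<'E'
from h import *
s=bot.read_state();R=s['tcp_rot'];print(s['position'],np.degrees(np.arctan2(R[1][0],R[0][0])))
p,d=cams.capture('wrist');cv2.imwrite('pics/w_panel2.png',p);np.savez('pics/w_panel2.npz',d=d,pos=s['position'],R=s['tcp_rot'])
C=cam('wrist',s)
z=np.load('pics/w_panel.npz');C1=cam('wrist',dict(position=z['pos'],tcp_rot=z['R']));p1=cv2.imread('pics/w_panel.png')
for nm,q,r0 in (('1',p1,160),('2',p,250)):
    m=((q.min(2)>120)&(q.max(2).astype(int)-q.min(2)<40)).astype(np.uint8);m[r0:]=0;m[:,:200]=0;m[:,370:]=0
    n,l,st,ce=cv2.connectedComponentsWithStats(m);i=1+np.argmax(st[1:,4]);mm=(l==i).astype(np.uint8)
    c=max(cv2.findContours(mm,0,2)[0],key=cv2.contourArea);print(nm,st[i],cv2.approxPolyDP(c,4,True)[:,0].tolist())
for q,zz in (('template_center',.072),('template_hole',.072),('panel_edge',.07),('keeper_mid',.072)):
    for r in models.tip_of(q,'wrist')[:2]: print(q,r['position'],r['conf'],onz(C,r['position'],zz))
print('depth z',[ (lambda o,dd:(o+dd*d[v,u])[2])(*ray(C,(u,v))) for u,v in ((275,120),(275,80),(265,190))],d[120,275])
E
```

```text
time_s: 4.53
position: [0.5679, 0.126, 0.2656]
tcp_rot: [[0.007, 1.0, -0.0], [1.0, -0.007, -0.0], [-0.0, -0.0, -1.0]]
force: [-0.6, 1.1, 0.0]
opening: 0.004
grasp_force: 0.0
[0.5679182  0.12597623 0.26563639] 89.62364312569647
1 [ 260    0   50  137 6110] [[262, 0], [260, 134], [302, 136], [309, 0]]
2 [ 254   48   48  164 7048] [[256, 48], [254, 210], [294, 211], [301, 49]]
template_center [275.6, 133.2] 0.97 [0.56775275 0.18942853 0.072     ]
template_center [108.5, 88.0] 0.57 [0.40447826 0.23339032 0.072     ]
template_hole [138.2, 46.8] 0.8 [0.43810237 0.26964775 0.072     ]
template_hole [272.4, 187.6] 0.77 [0.56396471 0.13338392 0.072     ]
panel_edge [275.7, 220.6] 0.96 [0.56721613 0.09608207 0.07      ]
keeper_mid [252.9, 195.9] 0.63 [0.54299492 0.12449339 0.072     ]
depth z [np.float64(0.07367058852893787), np.float64(0.07231570476010996), np.float64(0.07307158682976389)] 0.3152693
```

View pics/w_panel2.png

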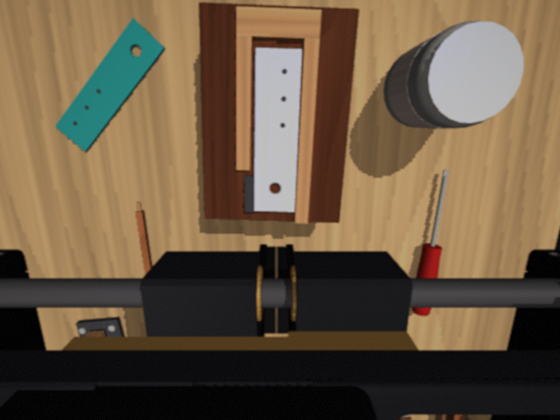

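The whole strip shows with corners (256,48), (301,49), (294,211) and (254,210), and the hole at (275,188). The keeper is at (249,195) and the edge at row 221.

```bash
python3 - <<'E'
from h import *
L=lambda f:(lambda z:cam('wrist',dict(position=z['pos'],tcp_rot=z['R'])))(np.load(f))
A,B=L('pics/w_panel.npz'),L('pics/w_panel2.npz')
for n,a,b in (('endL',(260,135.5),(254,211)),('endR',(303,136.5),(294.7,212)),('hole',(283,109.5),(275.5,187.5)),('edgeL',(208,147.5),(206,220)),('edgeR',(351,150.5),(340,222)),('dot',(291.5,37.5),(283,125))): print(n,*tri([(A,a),(B,b)]))
for z in (.070,.073,.076):
    P=[onz(B,p,z)[:2] for p in ((256,48),(301.5,48.5),(294.7,212),(254,211))]
    m1=(P[0]+P[1])/2;m2=(P[2]+P[3])/2;e=(P[1]+P[2]-P[0]-P[3])/2
    print(z,'len',np.linalg.norm(m2-m1),'wid',np.linalg.norm(e),'ctr',(m1+m2)/2,'yaw',np.degrees(np.arctan2(*(m2-m1)[::-1])),'hole',onz(B,(275.5,187.5),z)[:2])
b=[onz(B,p,.07)[:2] for p in ((206,220),(340,222),(357,10),(201,5))]
print('panel sides',[np.degrees(np.arctan2(*(b[j]-b[i])[::-1])) for i,j in((2,1),(3,0))],'edge',b[0],b[1],np.linalg.norm(b[1]-b[0]))
J=L('pics/w_jig.npz')
for z in (.055,):
    q=[onz(J,p,z)[:2] for p in ((268,80),(297,80),(263,234),(289,236))]
    print('bed',q,'mid yaw',np.degrees(np.arctan2(*((q[2]+q[3])-(q[0]+q[1]))[::-1])),np.linalg.norm(q[2]-q[0]),onz(J,(277,216),z))
E
```

```text
endL [0.54379717 0.10803507 0.07311302] [[0.0, 0.0], [-0.0, -0.0]]
endR [0.58758122 0.10678116 0.07354492] [[0.2, 0.0], [-0.2, -0.0]]
hole [0.56719737 0.13308918 0.07000029] [[0.1, 0.0], [-0.1, -0.0]]
edgeL [0.48903471 0.09588912 0.06543069] [[0.4, 0.0], [-0.3, -0.0]]
edgeR [0.63951408 0.09167614 0.0623721 ] [[0.2, 0.0], [-0.1, -0.0]]
dot [0.57519268 0.19740306 0.07169775] [[0.1, 0.0], [-0.1, -0.0]]
0.07 len 0.161543112584944 wid 0.043939294191891194 ctr [0.56855721 0.18720509] yaw -91.9428545367105 hole [0.56725181 0.13308345]
0.073 len 0.16008530736106139 wid 0.04354277507336191 ctr [0.56855648 0.18729784] yaw -91.9428545367105 hole [0.56726287 0.1336646 ]
0.076 len 0.15862750213717866 wid 0.04314625595483279 ctr [0.56855575 0.18739058] yaw -91.9428545367105 hole [0.56727392 0.13424575]
panel sides [np.float64(-91.62694772956796), np.float64(-92.53058791129558)] edge [0.49049646 0.09725545] [0.63808136 0.09402296] 0.14762030398920187
bed [array([ 0.48111774, -0.08361723]), array([ 0.51075266, -0.08376673]), array([ 0.47333981, -0.25010533]), array([ 0.50363563, -0.25270974])] mid yaw -92.54257479996987 0.1666696837853361 [ 0.48973322 -0.22835425  0.055     ]
```

```bash
python3 -m handwheel '[[0.001,0.04,-0.01,0,0,-0.014],[0.002,0.07,-0.035,0,0,-0.014],[0.002,0.091,-0.07,0,0,-0.014],[0.002,0.091,-0.105,0,0,-0.014],[0.002,0.091,-0.135,0,0,-0.014],[0.002,0.091,-0.155,0,0,-0.014],[0.002,0.091,-0.158,0,0,-0.014],[0.002,0.091,-0.158,0,0,-0.014]]'; python3 -m handwheel '[[0,0,-0.001,0,0,0],[0,0,-0.002,0,0,0],[0,0,-0.003,0,0,0],[0,0,-0.004,0,0,0],[0,0,-0.005,0,0,0],[0,0,-0.006,0,0,0],[0,0,-0.006,0,0,0],[0,0,-0.006,0,0,0]]'
```

```text
time_s: 5.45
position: [0.5691, 0.2179, 0.1062]
tcp_rot: [[0.033, 0.999, -0.003], [0.999, -0.033, -0.001], [-0.001, -0.003, -1.0]]
force: [-0.8, -0.1, 0.8]
opening: 0.005
grasp_force: 0.0
time_s: 6.12
position: [0.5699, 0.2181, 0.1016]
tcp_rot: [[0.033, 0.999, 0.0], [0.999, -0.033, 0.0], [0.0, 0.0, -1.0]]
force: [0.4, 0.2, -0.0]
opening: 0.008
grasp_force: 0.0
```

```bash
python3 -m handwheel '[[0,0,-0.0006,0,0,0],[0,0,-0.0012,0,0,0],[0,0,-0.0018,0,0,0],[0,0,-0.0024,0,0,0],[0,0,-0.003,0,0,0],[0,0,-0.0036,0,0,0],[0,0,-0.004,0,0,0],[0,0,-0.004,0,0,0]]'|sed -n 2,4p\;8p;  python3 -c "
from h import *
print(bot.read_state()['force'])"
```

```text
position: [0.5699, 0.2181, 0.0977]
tcp_rot: [[0.033, 0.999, -0.0], [0.999, -0.033, 0.0], [0.0, -0.0, -1.0]]
force: [-0.7, 1.0, 2.3]
[-0.65553919  1.04235404  2.30388272]
```

```bash
python3 -m handwheel '[[0,0,-0.0003,0,0,0],[0,0,-0.0006,0,0,0],[0,0,-0.0009,0,0,0],[0,0,-0.0012,0,0,0],[0,0,-0.0012,0,0,0],[0,0,-0.0012,0,0,0],[0,0,-0.0012,0,0,0],[0,0,-0.0012,0,0,0]]'|sed -n 2p\;4p
```

```text
position: [0.5699, 0.2181, 0.0964]
force: [-0.5, -0.3, 1.4]
```

```bash
python3 -m handwheel '[[0,0,-0.0002,0,0,0],[0,0,-0.0004,0,0,0],[0,0,-0.0006,0,0,0],[0,0,-0.0008,0,0,0],[0,0,-0.0008,0,0,0],[0,0,-0.0008,0,0,0],[0,0,-0.0008,0,0,0],[0,0,-0.0008,0,0,0]]'|sed -n 2p\;4p
```

```text
position: [0.5699, 0.2181, 0.0956]
force: [-0.4, -0.1, 2.1]
```

```bash
python3 -m handwheel '[[0,0,-0.0003,0,0,0],[0,0,-0.0006,0,0,0],[0,0,-0.0009,0,0,0],[0,0,-0.0012,0,0,0],[0,0,-0.0012,0,0,0],[0,0,-0.0012,0,0,0],[0,0,-0.0012,0,0,0],[0,0,-0.0012,0,0,0]]'|sed -n 2p\;4p
```

```text
position: [0.5699, 0.2181, 0.0945]
force: [-1.0, -0.5, 3.6]
```

```bash
python3 -m handwheel '[[0,0,-0.0002,0,0,0],[0,0,-0.0004,0,0,0],[0,0,-0.0006,0,0,0],[0,0,-0.0006,0,0,0],[0,0,-0.0006,0,0,0],[0,0,-0.0006,0,0,0],[0,0,-0.0006,0,0,0],[0,0,-0.0006,0,0,0]]'|sed -n 2p\;4p
```

```text
position: [0.5699, 0.2181, 0.0942]
force: [-2.1, -1.2, 6.1]
```

```bash
python3 -m handwheel '[[0,0,-0.0002,0,0,0],[0,0,-0.0004,0,0,0],[0,0,-0.0006,0,0,0],[0,0,-0.0009,0,0,0],[0,0,-0.0009,0,0,0],[0,0,-0.0009,0,0,0],[0,0,-0.0009,0,0,0],[0,0,-0.0009,0,0,0]]'|sed -n 2p\;4p
```

```text
position: [0.5699, 0.2181, 0.0939]
force: [-2.6, -1.4, 9.2]
```

```bash
python3 -m handwheel '[[0,0,-0.0003,0,0,0],[0,0,-0.0006,0,0,0],[0,0,-0.0009,0,0,0],[0,0,-0.0012,0,0,0],[0,0,-0.0012,0,0,0],[0,0,-0.0012,0,0,0],[0,0,-0.0012,0,0,0],[0,0,-0.0012,0,0,0]]'|sed -n 2p\;4p
```

```text
position: [0.5699, 0.2181, 0.0934]
force: [-4.5, 0.1, 13.8]
```

```bash
python3 -m handwheel '[[0,-0.0015,0,0,0,0],[0,-0.003,0,0,0,0],[0,-0.0045,0,0,0,0],[0,-0.006,0,0,0,0],[0,-0.0075,0,0,0,0],[0,-0.009,0,0,0,0],[0,-0.0105,0,0,0,0],[0,-0.012,0,0,0,0]]'|sed -n 2p\;4p; python3 - <<'E'
from h import *
s=bot.read_state();p,d=cams.capture('wrist');cv2.imwrite('pics/w_d1.png',p[100:300,200:400])
C=cam('wrist',s);print(s['force'],[ (r['position'],r['conf']) for r in models.tip_of('template_hole','top')[:1]])
p,d=cams.capture('top');cv2.imwrite('pics/t_d1.png',cv2.resize(p[170:250,150:280],None,fx=5,fy=5,interpolation=2))
E
```

```text
position: [0.571, 0.208, 0.0936]
force: [-2.2, 5.3, 11.2]
[-2.23847084  5.30271748 11.20548481] [([191.0, 264.0], 0.96)]
```

View pics/t_d1.png

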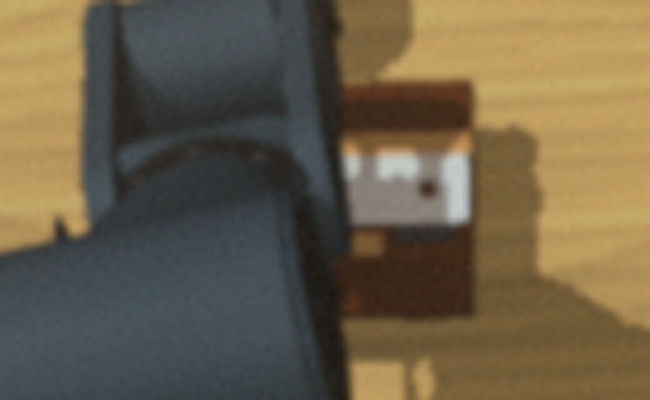

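The hole has moved to about top (235.6,207.6) and the strip's end is at the edge, so it follows the fingers. I'll carry on.

```bash
python3 -m handwheel '[[0,-0.002,-0.0002,0,0,0],[0,-0.004,-0.0004,0,0,0],[0,-0.006,-0.0004,0,0,0],[0,-0.008,-0.0004,0,0,0],[-0.0005,-0.01,-0.0004,0,0,0],[-0.0005,-0.012,-0.0004,0,0,0],[-0.0005,-0.014,-0.0004,0,0,0],[-0.0005,-0.016,-0.0004,0,0,0]]'|sed -n 2p\;4p; cat >> h.py <<'E'
def hole():
    p,d=cams.capture('top');g=p.max(2).astype(int)
    r=models.tip_of('template_hole','top');T=cam('top')
    for a in r[:4]: print('hole',a['position'],round(a['conf'],2),onz(T,a['position'],.066)[:2])
    return p
E
python3 - <<'E'
from h import *
p=hole();cv2.imwrite('pics/t_d2.png',cv2.resize(p[170:250,150:280],None,fx=5,fy=5,interpolation=2))
E
```

```text
position: [0.5703, 0.1921, 0.0934]
force: [-2.7, 6.1, 13.4]
hole [190.5, 265.5] 0.75 [0.39267094 0.27149371]
hole [238.9, 212.4] 0.67 [0.55067118 0.11640148]
```

```bash
python3 -m handwheel '[[0,-0.0025,0,0,0,0],[0,-0.005,0,0,0,0],[0,-0.0075,0,0,0,0],[0,-0.01,0,0,0,0],[-0.0006,-0.0125,0,0,0,0],[-0.0006,-0.015,0,0,0,0],[-0.0006,-0.0175,0,0,0,0],[-0.0006,-0.02,0,0,0,0]]'|sed -n 2p\;4p; python3 - <<'E'
from h import *
p=hole();cv2.imwrite('pics/t_d3.png',cv2.resize(p[170:250,180:300],None,fx=5,fy=5,interpolation=2))
E
```

```text
position: [0.5695, 0.1721, 0.0933]
force: [-2.9, 6.3, 13.4]
hole [190.8, 265.0] 0.88 [0.39415312 0.27054389]
hole [245.7, 210.5] 0.73 [0.55552692 0.09480964]
hole [266.1, 265.1] 0.5 [0.3804566  0.03971735]
```

View pics/t_d3.png

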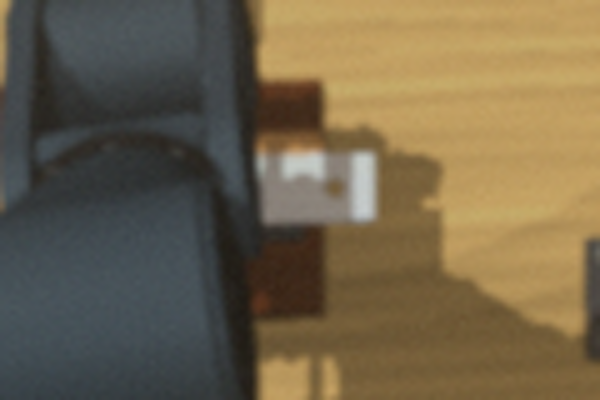

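The strip's end now shows at crop x=377 with the panel edge at 322. That is about 34 mm of overhang, which matches the robot's travel, so there's no slip. 24 mm more.

```bash
python3 -m handwheel '[[0,-0.003,0,0,0,0],[0,-0.006,0,0,0,0],[0,-0.009,0,0,0,0],[-0.0006,-0.0125,0,0,0,0],[-0.0006,-0.016,0,0,0,0],[-0.0006,-0.019,0,0,0,0],[-0.0006,-0.022,0,0,0,0],[-0.0006,-0.025,0,0,0,0]]'|sed -n 2p\;4p; python3 -m handwheel '[[0,0.001,0.001,0,0,0],[0,0.001,0.003,0,0,0],[0,0.001,0.008,0,0,0],[0,0.001,0.02,0,0,0],[0,0.001,0.04,0,0,0],[0,0.001,0.08,0,0,0],[0,0.001,0.11,0,0,0],[0,0.001,0.13,0,0,0]]'|sed -n 2p\;4p; 
```

```text
position: [0.5685, 0.147, 0.0932]
force: [-3.7, 5.6, 14.0]
position: [0.5697, 0.1461, 0.225]
force: [0.3, 1.1, -0.3]
```

```bash
python3 -m handwheel '[[0,-0.03,0.04,0,0,0],[0,-0.06,0.04,0,0,0],[0,-0.1,0.04,0,0,0],[0,-0.135,0.04,0,0,0],[0,-0.135,0.04,0,0,0],[0,-0.135,0.04,0,0,0],[0,-0.135,0.04,0,0,0],[0,-0.135,0.04,0,0,0]]' 0.5|sed -n 2p\;4,5p; python3 - <<'E'
from h import *
s=bot.read_state();R=s['tcp_rot'];print(s['position'],np.degrees(np.arctan2(R[1][0],R[0][0])))
q,d=cams.capture('wrist');cv2.imwrite('pics/w_out.png',q);np.savez('pics/w_out.npz',d=d,pos=s['position'],R=s['tcp_rot'])
B=cam('wrist',s)
m=((q.min(2)>115)&(q.max(2).astype(int)-q.min(2)<40)).astype(np.uint8);m[250:]=0;m[:,:200]=0;m[:,370:]=0
n,l,st,ce=cv2.connectedComponentsWithStats(m);i=1+np.argmax(st[1:,4]);mm=(l==i).astype(np.uint8)
c=max(cv2.findContours(mm,0,2)[0],key=cv2.contourArea);print(st[i],cv2.approxPolyDP(c,4,True)[:,0].tolist())
for k in('template_hole','panel_edge','template_center'):
    for r in models.tip_of(k,'wrist')[:2]: print(k,r['position'],r['conf'],onz(B,r['position'],.069))
E
```

```text
position: [0.568, 0.012, 0.2613]
force: [-0.3, 0.4, 0.8]
opening: 0.527
[0.56798599 0.0120438  0.26127005] 88.16154669038548
[ 248    0   49  173 7749] [[248, 0], [250, 171], [291, 172], [296, 0]]
template_hole [269.8, 147.9] 0.61 [0.5630443  0.06124757 0.069     ]
template_center [269.5, 88.6] 0.92 [0.56487119 0.117966   0.069     ]
```

View pics/w_out.png

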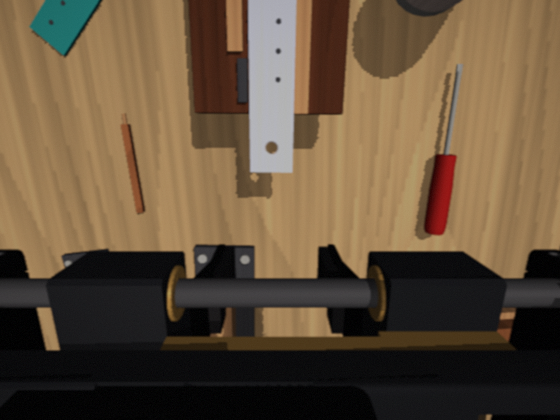

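The strip sticks out flat past the panel edge: the end is at row 172, the edge at row 113 and the hole at (272,147).

```bash
python3 - <<'E'
from h import *
z=np.load('pics/w_out.npz');B=cam('wrist',dict(position=z['pos'],tcp_rot=z['R']));d=z['d']
for u,v in ((262,160),(280,160),(270,120),(270,80),(270,40)):
    o,r=ray(B,(u,v));print((u,v),(o+r*np.median(d[v-2:v+3,u-2:u+3])).round(4))
P=[onz(B,p,.0695)[:2] for p in ((248,0),(297,0),(292,173),(250,172.5))]
m1=(P[0]+P[1])/2;m2=(P[2]+P[3])/2;print('end',m2,'yaw',np.degrees(np.arctan2(*(m2-m1)[::-1])),'wid',np.linalg.norm(P[2]-P[3]),'hole',onz(B,(271.5,147.5),.067),'edge',onz(B,(197,112),.065),onz(B,(342,113.5),.065))
E
```

```text
(262, 160) [0.5545 0.0492 0.0691]
(280, 160) [0.5731 0.0486 0.069 ]
(270, 120) [0.5643 0.0886 0.0693]
(270, 80) [0.5656 0.1257 0.0691]
(270, 40) [0.5669 0.1606 0.0688]
end [0.56335924 0.03580482] yaw -92.57614137003219 wid 0.04383898525044311 hole [0.56476285 0.06146084 0.067     ] edge [0.49107499 0.09874004 0.065     ] [0.63687418 0.09261637 0.065     ]
```

```bash
python3 -m handwheel '[[-0.001,0.03,-0.01,0,0,-0.006],[-0.003,0.061,-0.04,0,0,-0.006],[-0.003,0.061,-0.075,0,0,-0.006],[-0.003,0.061,-0.11,0,0,-0.006],[-0.003,0.061,-0.135,0,0,-0.006],[-0.003,0.061,-0.145,0,0,-0.006],[-0.003,0.061,-0.145,0,0,-0.006],[-0.003,0.061,-0.145,0,0,-0.006]]'; python3 - <<'E'
from h import *
q,d=cams.capture('wrist');cv2.imwrite('pics/w_pre.png',q)
E
```

```text
time_s: 16.0
position: [0.5657, 0.0723, 0.1165]
tcp_rot: [[0.045, 0.999, 0.0], [0.999, -0.045, 0.0], [0.0, 0.0, -1.0]]
force: [0.9, 0.5, -0.7]
opening: 0.748
grasp_force: 0.0
```

View pics/w_pre.png

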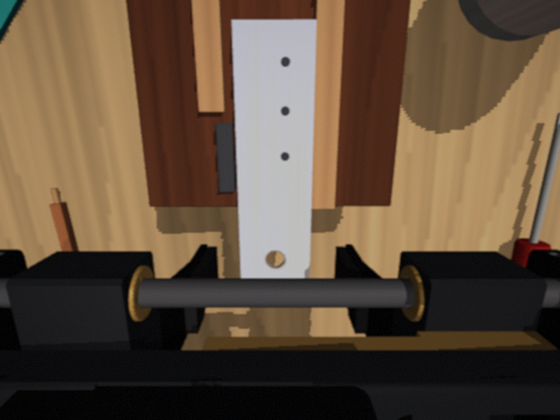

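The open fingers (columns 205 and 345) straddle the strip (240–312) evenly enough. I'll descend and close.

```bash
python3 -m handwheel '[[-0.0005,0.0005,-0.008,0,0,0],[-0.0005,0.0005,-0.016,0,0,0],[-0.0005,0.0005,-0.024,0,0,0],[-0.0005,0.0005,-0.032,0,0,0],[-0.0005,0.0005,-0.038,0,0,0],[-0.0005,0.0005,-0.042,0,0,0],[-0.0005,0.0005,-0.044,0,0,0],[-0.0005,0.0005,-0.044,0,0,0]]'|sed -n 2p\;4p;python3 -m handwheel '[[0,0,0,0,0,0],[0,0,0,0,0,0],[0,0,0,0,0,0],[0,0,0,0,0,0],[0,0,0,0,0,0],[0,0,0,0,0,0],[0,0,0,0,0,0],[0,0,0,0,0,0]]' -1|sed -n 2p\;4,6p
```

```text
position: [0.5643, 0.0725, 0.0716]
force: [0.2, 0.7, -0.2]
position: [0.5648, 0.0726, 0.0725]
force: [-0.1, -0.8, 0.4]
opening: 0.5
grasp_force: 30.0
```

```bash
python3 -m handwheel '[[0,0,0.001,0,0,0],[0,0,0.003,0,0,0],[0,0,0.006,0,0,0],[0,0,0.01,0,0,0],[0,0,0.015,0,0,0],[0,0,0.02,0,0,0],[0,0,0.025,0,0,0],[0,0,0.03,0,0,0]]'|sed -n 2p\;4,6p;python3 -m handwheel '[[0,0,0.006,0,0,0],[0,0,0.014,0,0,0],[0,0,0.024,0,0,0],[0,0,0.036,0,0,0],[0,0,0.048,0,0,0],[0,0,0.058,0,0,0],[0,0,0.065,0,0,0],[0,0,0.065,0,0,0]]'|sed -n 2p\;4,6p
python3 - <<'E'
from h import *
s=bot.read_state()
q,d=cams.capture('wrist');cv2.imwrite('pics/w_lift.png',q);np.savez('pics/w_lift.npz',d=d,pos=s['position'],R=s['tcp_rot']);B=cam('wrist',s)
for v in (30,80,130,180,210,240):
    o,r=ray(B,(276,v));print(v,q[v,276],(o+r*np.median(d[v-2:v+3,272:281])).round(4))
E
```

```text
position: [0.5648, 0.0726, 0.103]
force: [-0.9, -0.4, -2.0]
opening: 0.493
grasp_force: 30.0
position: [0.5658, 0.0725, 0.1693]
force: [0.4, 0.1, -1.1]
opening: 0.497
grasp_force: 30.0
30 [182 175 175] [0.5707 0.1806 0.1645]
80 [183 179 178] [0.5699 0.162  0.1647]
130 [180 180 180] [0.569  0.1419 0.1649]
180 [179 181 181] [0.568  0.1201 0.1651]
210 [182 181 181] [0.5674 0.1062 0.1654]
240 [183 181 181] [0.5667 0.0916 0.1656]
```

View pics/w_lift.png

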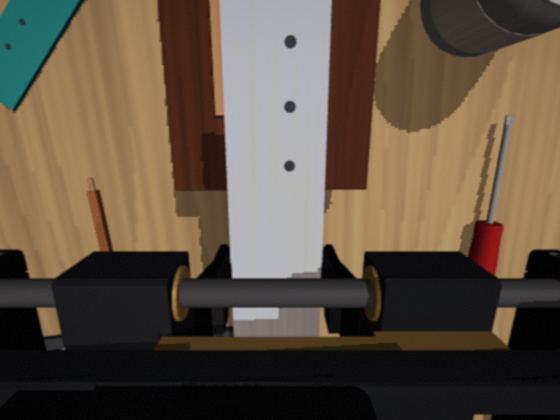

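The strip is held level by its sides between the fingers, clear of the panel. Next I'll measure the pin and the hole from stored wrist pictures taken with nearly the same tool yaw and height, so camera errors cancel.

```bash
python3 - <<'E'
from h import *
L=lambda f:(lambda z:(cam('wrist',dict(position=z['pos'],tcp_rot=z['R'])),z['d']))(np.load(f))
J,dj=L('pics/w_jig.npz');pj=cv2.imread('pics/w_jig.png').astype(int)
sat=pj.max(2)-pj.min(2)
print('sat');print(sat[202:238,258:298:1][::1,::2])
O,do=L('pics/w_out.npz');po=cv2.imread('pics/w_out.png').astype(int)
so=po.max(2)-po.min(2);m=(so[135:162,258:287]>25)
w=np.clip(so[138:158,260:284]-15,0,80).astype(float);yy,xx=np.mgrid[138:158,260:284]
h=(np.sum(xx*w)/w.sum(),np.sum(yy*w)/w.sum());print('hole px',h,'bbox',np.argwhere(m).min(0)+[135,258],np.argwhere(m).max(0)+[135,258],onz(O,h,.069),onz(O,h,.0665))
# bed edges in jig view
g=pj.astype(float)
for v in (90,120,150,180,200,225):
    row=(sat[v,240:320]>45);i=np.where(row)[0]+240;print('row',v,i.min(),i.max(),''.join('#' if k else '.' for k in row))
col=[''.join('#' if k else '.' for k in sat[60:250,c]>45) for c in (272,285)]
print(*[(np.where(sat[60:250,c]>45)[0]+60).tolist()[:1]+[k for k in (230,232,234,235,236,237,238,239,240) if sat[k,c]>45] for c in (270,272,285)])
print('depth bed',[ (lambda o,r:(o+r*dj[v,u]).round(4).tolist())(*ray(J,(u,v))) for u,v in((280,100),(279,150),(277,195))])
E
```

```text
sat
[[ 0  3 21 74 80 79 78 78 78 81 81 82 82 83 84 77 19  2  3  2]
 [ 1  2 23 76 80 78 77 78 79 81 83 82 83 82 82 76 17  3  2  3]
 [ 2  2 25 76 79 77 77 77 78 82 83 83 82 84 83 74 18  3  2  3]
 [ 2  3 26 77 79 79 77 78 79 81 83 80 83 85 83 74 15  4  4  3]
 [ 3  1 25 76 80 78 78 77 79 82 83 82 82 85 83 73 13  3  4  3]
 [ 1  2 24 76 79 79 77 78 74 72 80 83 82 83 82 73 14  2  2  2]
 [ 2  2 25 76 79 79 78 75 58 42 65 82 83 83 83 74 14  3  2  2]
 [ 2  2 26 75 78 78 78 66 27 11 39 78 84 84 84 72 14  2  2  3]
 [ 1  3 27 75 79 78 76 55  7  3 17 70 84 85 82 67 11  1  2  2]
 [ 1  2 25 76 79 79 76 43  2  5  9 64 84 84 81 66  8  2  2  4]
 [ 1  2 29 75 79 78 73 33  5  7  8 61 84 84 81 64  8  3  3  4]
 [ 3  3 27 76 79 77 64 26  6  8  7 59 85 84 82 64  7  3  1  3]
 [ 1  3 27 76 81 77 60 23  7  7  8 61 84 84 82 63  6  2  1  3]
 [ 1  3 28 75 79 78 61 27  7  7 11 67 84 84 82 59  5  3  3  2]
 [ 1  4 30 75 81 77 60 39  8  5 19 72 83 85 83 57  4  1  2  1]
 [ 1  3 33 75 80 77 62 50 19 15 45 80 83 84 83 56  3  1  3  1]
 [ 2  2 36 75 79 78 60 58 40 45 73 82 83 84 83 55  3  3  1  1]
 [ 1  2 37 75 80 76 61 59
[... 1415 characters left out ...]
................####
row 120 240 319 #####.....................#############################...................######
row 150 240 319 #####....................############################..................#########
row 180 240 319 ####....................###########################..................###########
row 200 240 319 ####...................###########################..................############
row 225 240 319 ####..................###########################.................##############
[60, 230, 232, 234, 235, 236] [60, 230, 232, 234, 235, 236] [60, 230, 232, 234, 235, 236, 237, 239, 240]
depth bed [[0.4935, -0.1029, 0.054], [0.4923, -0.154, 0.0546], [0.4899, -0.2037, 0.0552]]
```

```bash
python3 - <<'E'
from h import *
z=np.load('pics/w_jig.npz');J=cam('wrist',dict(position=z['pos'],tcp_rot=z['R']))
print('foot near side',onz(J,(276,208.4),.055),'->pin y',onz(J,(276,208.4),.055)[1]-.0045)
print('top far side',onz(J,(276,217.9),.069),onz(J,(276,217.9),.064))
print('ends',onz(J,(276,235.9),.055),onz(J,(282,80),.055))
for v,a,b in ((90,267,296.7),(150,265,292.8),(225,262,288.6)):
    A,B=onz(J,(a-.5,v),.055),onz(J,(b+.2,v),.055);print(v,(A+B)[:2]/2,B[0]-A[0])
print('right side of pin x',onz(J,(279.8,211),.055)-[.0045,0,0],onz(J,(275.6,214),.062))
for n,r in (('end',range(228,242)),('far',range(70,90))):
    p=cv2.imread('pics/w_jig.png').astype(int);print(n,[(v,p[v,274:280].mean(0).astype(int).tolist()) for v in r])
# held template axis, from lifted view
z=np.load('pics/w_lift.npz');B=cam('wrist',dict(position=z['pos'],tcp_rot=z['R']));p=cv2.imread('pics/w_lift.png').astype(int)
C=[]
for v in (20,60,100,140,180,220):
    w=(p[v].min(1)>120)&(p[v].max(1)-p[v].min(1)<40);i=np.where(w[200:350])[0]+200
    a,b=onz(B,(i.min()-.5,v),.165),onz(B,(i.max()+.5,v),.165);C.append((a+b)/2);print(v,i.min(),i.max(),C[-1][:2],b[0]-a[0])
C=np.array(C);k=np.polyfit(C[:,1],C[:,0],1);print('yaw',np.degrees(np.arctan2(-1,-k[0])),'tool',np.degrees(np.arctan2(z['R'][1,0],z['R'][0,0])),'x at tcp',np.polyval(k,z['pos'][1]),z['pos'])
E
```

```text
foot near side [ 0.48872423 -0.21935027  0.055     ] ->pin y -0.2238502706438349
top far side [ 0.48870518 -0.22648006  0.069     ] [ 0.48869233 -0.22796094  0.064     ]
ends [ 0.48856235 -0.25252574  0.055     ] [ 0.4955178  -0.08369582  0.055     ]
90 [ 0.49521045 -0.09325823] 0.031314750286226434
150 [ 0.49201837 -0.1540111 ] 0.03084236592074935
225 [ 0.4876447  -0.23917542] 0.03153752005939825
right side of pin x [ 0.48854442 -0.22243732  0.055     ] [ 0.4882611  -0.22399272  0.062     ]
end [(228, [78, 119, 162]), (229, [79, 119, 162]), (230, [78, 118, 161]), (231, [79, 119, 162]), (232, [78, 119, 162]), (233, [79, 119, 162]), (234, [78, 119, 162]), (235, [71, 109, 149]), (236, [58, 87, 117]), (237, [53, 80, 103]), (238, [61, 91, 115]), (239, [69, 102, 129]), (240, [74, 109, 137]), (241, [77, 114, 144])]
far [(70, [66, 95, 120]), (71, [54, 67, 80]), (72, [50, 49, 51]), (73, [50, 47, 47]), (74, [51, 48, 49]), (75, [51, 49, 50]), (76, [52, 48, 49]), (77, [51, 47, 48]), (78, [52, 50, 54]), (79, [59, 73, 91]), (80, [72, 106, 140]), (81, [78, 118, 159]), (82, [77, 117, 160]), (83, [77, 117, 160]), (84, [77, 117, 159]), (85, [78, 117, 159]), (86, [78, 117, 159]), (87, [78, 117, 159]), (88, [78, 117, 159]), (89, [78, 118, 160])]
20 220 330 [0.57050582 0.18401761] 0.04395723896997361
60 222 328 [0.56984242 0.1695411 ] 0.04369761841399944
100 223 327 [0.56913659 0.15412995] 0.04426437605882494
140 225 326 [0.56860127 0.13768084] 0.04443372509819721
180 227 324 [0.56780346 0.12010655] 0.04416367281298217
220 229 323 [0.56718222 0.10126526] 0.0443415244215174
yaw -92.29880126572102 tool 87.42411008730039 x at tcp 0.5659586542156774 [0.56579835 0.07254828 0.16933089]
```

```bash
python3 - <<'E'
from h import *
def dots(f,zt,win,thr=110):
    z=np.load(f'pics/{f}.npz');B=cam('wrist',dict(position=z['pos'],tcp_rot=z['R']));g=cv2.imread(f'pics/{f}.png').max(2)
    out=[]
    for u,v,r in win:
        s=g[v-r:v+r+1,u-r:u+r+1].astype(float);w=np.clip(160-s,0,None);yy,xx=np.mgrid[v-r:v+r+1,u-r:u+r+1]
        c=((xx*w).sum()/w.sum(),(yy*w).sum()/w.sum());P=onz(B,c,zt);out.append(P[:2]);print(f,np.round(c,1),P[:2].round(4))
    return np.array(out),z['pos']
a,pa=dots('w_out',.069,[(278,21,6),(278,51,6),(278,79,6)])
b,pb=dots('w_lift',.1655,[(290,41,10),(290,106,10),(289,166,10)])
print('hole rel dots',np.array([.5643,.0616])-a,'=> hole rel TCP',b+np.array([.5643,.0616])-a-pb[:2])
E
python3 -m handwheel '[[-0.003,-0.011,0,0,0,-0.005],[-0.009,-0.033,0,0,0,-0.005],[-0.017,-0.065,0,0,0,-0.005],[-0.026,-0.097,0,0,0,-0.005],[-0.035,-0.13,0,0,0,-0.005],[-0.044,-0.162,0,0,0,-0.005],[-0.052,-0.194,0,0,0,-0.005],[-0.06,-0.222,0,0,0,-0.005]]'
```

```text
w_out [278.2  20.9] [0.5751 0.1763]
w_out [277.9  50.7] [0.5741 0.1513]
w_out [277.6  79.2] [0.573  0.1262]
w_lift [290.   41.2] [0.5762 0.1761]
w_lift [289.5 106.4] [0.5751 0.1513]
w_lift [289.  165.6] [0.5741 0.1264]
hole rel dots [[-0.01084038 -0.11465721]
 [-0.00976851 -0.08966385]
 [-0.00873141 -0.06460372]] => hole rel TCP [[-0.00047711 -0.01114364]
 [-0.00043913 -0.01092759]
 [-0.00043326 -0.01077445]]
time_s: 19.43
position: [0.5032, -0.1518, 0.1665]
tcp_rot: [[0.056, 0.998, -0.002], [0.998, -0.056, 0.0], [0.0, -0.002, -1.0]]
force: [1.2, 0.4, -2.6]
opening: 0.496
grasp_force: 30.0
```

```bash
python3 -m handwheel '[[-0.005,-0.02,-0.01,0,0,0],[-0.01,-0.04,-0.025,0,0,0],[-0.014,-0.055,-0.04,0,0,0],[-0.0155,-0.062,-0.05,0,0,0],[-0.0155,-0.062,-0.055,0,0,0],[-0.0155,-0.062,-0.06,0,0,0],[-0.0155,-0.062,-0.06,0,0,0],[-0.0155,-0.062,-0.06,0,0,0]]'; python3 - <<'E'
from h import *
s=bot.read_state();R=s['tcp_rot'];print(s['position'],np.degrees(np.arctan2(R[1][0],R[0][0])))
E
```

```text
time_s: 20.1
position: [0.4893, -0.2104, 0.1073]
tcp_rot: [[0.054, 0.999, -0.0], [0.999, -0.054, 0.001], [0.001, -0.0, -1.0]]
force: [0.2, 0.8, -1.2]
opening: 0.495
grasp_force: 30.0
[ 0.48927234 -0.21036237  0.10725662] 86.92217941234729
```

```bash
python3 -m handwheel '[[0,-0.0016,-0.004,0,0,0],[0,-0.0016,-0.008,0,0,0],[0,-0.0016,-0.012,0,0,0],[0,-0.0016,-0.016,0,0,0],[0,-0.0016,-0.02,0,0,0],[0,-0.0016,-0.024,0,0,0],[0,-0.0016,-0.026,0,0,0],[0,-0.0016,-0.026,0,0,0]]'|sed -n 2p\;4p; python3 -m handwheel '[[0,0,-0.0006,0,0,0],[0,0,-0.0012,0,0,0],[0,0,-0.0018,0,0,0],[0,0,-0.0024,0,0,0],[0,0,-0.003,0,0,0],[0,0,-0.0036,0,0,0],[0,0,-0.004,0,0,0],[0,0,-0.004,0,0,0]]'|sed -n 2p\;4p
```

```text
position: [0.4888, -0.2128, 0.0806]
force: [-0.4, -0.4, -1.7]
position: [0.4891, -0.213, 0.0772]
force: [-0.7, 0.0, -2.0]
```

```bash
python3 -m handwheel '[[0,0.0008,-0.0002,0,0,0],[0,0.0008,-0.0006,0,0,0],[0,0.0008,-0.0012,0,0,0],[0,0.0008,-0.0018,0,0,0],[0,0.0008,-0.0024,0,0,0],[0,0.0008,-0.003,0,0,0],[0,0.0008,-0.0035,0,0,0],[0,0.0008,-0.0035,0,0,0]]'|sed -n 2p\;4p; python3 -c "
from h import *
s=bot.read_state();print(s['force'],s['moment'],s['position'])"
```

```text
position: [0.4891, -0.2122, 0.0736]
force: [-0.2, 0.3, -2.4]
[-0.21609049  0.33187163 -2.42394192] [-0.10729924 -0.03212073 -0.00174023] [ 0.48911674 -0.21219424  0.07364232]
```

```bash
python3 -m handwheel '[[0,0,-0.0006,0,0,0],[0,0,-0.0012,0,0,0],[0,0,-0.0018,0,0,0],[0,0,-0.0024,0,0,0],[0,0,-0.003,0,0,0],[0,0,-0.0036,0,0,0],[0,0,-0.004,0,0,0],[0,0,-0.004,0,0,0]]'|sed -n 2p\;4p; python3 -c "
from h import *
s=bot.read_state();print(s['force'],s['moment'],s['position'])"
```

```text
position: [0.4891, -0.2122, 0.0697]
force: [-0.2, 0.3, -1.6]
[-0.21551274  0.34940307 -1.55701707] [-0.11737377 -0.07466085  0.00823872] [ 0.4891292  -0.21217365  0.06969084]
```

Through past the taper with no side force, so the hole is on the pin.

```bash
python3 -m handwheel '[[0,0,-0.0006,0,0,0],[0,0,-0.0012,0,0,0],[0,0,-0.0018,0,0,0],[0,0,-0.0024,0,0,0],[0,0,-0.003,0,0,0],[0,0,-0.0036,0,0,0],[0,0,-0.004,0,0,0],[0,0,-0.004,0,0,0]]'|sed -n 2p\;4p; python3 -m handwheel '[[0,0,-0.0003,0,0,0],[0,0,-0.0006,0,0,0],[0,0,-0.0009,0,0,0],[0,0,-0.0012,0,0,0],[0,0,-0.0015,0,0,0],[0,0,-0.0018,0,0,0],[0,0,-0.002,0,0,0],[0,0,-0.002,0,0,0]]'|sed -n 2p\;4p
```

```text
position: [0.4891, -0.2122, 0.0657]
force: [-0.3, -0.9, -2.1]
position: [0.4892, -0.2122, 0.0638]
force: [0.6, 0.0, -1.5]
```

```bash
python3 -m handwheel '[[0,0,-0.0003,0,0,0],[0,0,-0.0006,0,0,0],[0,0,-0.0009,0,0,0],[0,0,-0.0012,0,0,0],[0,0,-0.0012,0,0,0],[0,0,-0.0012,0,0,0],[0,0,-0.0012,0,0,0],[0,0,-0.0012,0,0,0]]'|sed -n 2p\;4p;
```

```text
position: [0.4892, -0.2123, 0.0627]
force: [-0.3, -0.2, 1.0]
```

```bash
python3 -m handwheel '[[0,0,-0.0003,0,0,0],[0,0,-0.0006,0,0,0],[0,0,-0.0009,0,0,0],[0,0,-0.0009,0,0,0],[0,0,-0.0009,0,0,0],[0,0,-0.0009,0,0,0],[0,0,-0.0009,0,0,0],[0,0,-0.0009,0,0,0]]'|sed -n 2p\;4p; python3 -c "
from h import *
s=bot.read_state();print(s['force'],s['moment'],s['position'])"
```

```text
position: [0.4892, -0.2123, 0.062]
force: [-0.9, 0.1, 4.9]
[-0.89140653  0.05941283  4.93380564] [ 0.04718669  0.05017433 -0.01231002] [ 0.48921945 -0.21225987  0.06198197]
```

Seated on the bed with about 6 N. Let go and rise.

```bash
python3 -m handwheel '[[0,0,0,0,0,0],[0,0,0,0,0,0],[0,0,0,0,0,0],[0,0,0,0,0,0],[0,0,0,0,0,0],[0,0,0,0,0,0],[0,0,0,0,0,0],[0,0,0,0,0,0]]' 0.4|sed -n 2p\;4,6p; python3 -m handwheel '[[0,0,0.002,0,0,0],[0,0,0.006,0,0,0],[0,0,0.012,0,0,0],[0,0,0.025,0,0,0],[0,0,0.05,0,0,0],[0,0,0.08,0,0,0],[0,-0.02,0.11,0,0,0],[0,-0.04,0.14,0,0,0]]'|sed -n 2p\;4,6p;  python3 -m handwheel '[[0,0,0.03,0,0,0],[0,0,0.06,0,0,0],[0,0,0.065,0,0,0],[0,0,0.065,0,0,0],[0,0,0.065,0,0,0],[0,0,0.065,0,0,0],[0,0,0.065,0,0,0],[0,0,0.065,0,0,0]]'|sed -n 2p
python3 - <<'E'
from h import *
s=bot.read_state();q,d=cams.capture('wrist');cv2.imwrite('pics/w_end.png',q);B=cam('wrist',s)
for k in('template_center','template_hole','pin_foot'):
    for r in models.tip_of(k,'wrist')[:2]: print(k,r['position'],r['conf'],onz(B,r['position'],.058))
m=((q.min(2)>115)&(q.max(2).astype(int)-q.min(2)<40)).astype(np.uint8);m[250:]=0;m[:,:200]=0;m[:,370:]=0
n,l,st,ce=cv2.connectedComponentsWithStats(m);i=1+np.argmax(st[1:,4]);mm=(l==i).astype(np.uint8)
c=max(cv2.findContours(mm,0,2)[0],key=cv2.contourArea);a=cv2.approxPolyDP(c,5,True)[:,0];print(st[i],a.tolist(),[onz(B,p,.06)[:2].round(4).tolist() for p in a])
for v in range(st[i][1]+8,st[i][1]+st[i][3],25):
    x=np.where(mm[v])[0];u=int(x.mean())+8;o,r=ray(B,(u,v));print(v,onz(B,((x.min()+x.max())/2,v),.06)[:2].round(4),'z',(o+r*np.median(d[v-2:v+3,u-4:u+5]))[2].round(4))
E
```

```text
position: [0.4892, -0.2122, 0.0616]
force: [-0.2, -0.4, 0.1]
opening: 0.698
grasp_force: 0.0
position: [0.4887, -0.2513, 0.2036]
force: [-0.2, 0.3, -0.7]
opening: 0.702
grasp_force: 0.0
position: [0.4885, -0.2516, 0.2651]
template_center [275.7, 113.0] 0.79 [ 0.49217125 -0.1677677   0.058     ]
template_hole [271.4, 169.8] 0.69 [ 0.48424436 -0.2264491   0.058     ]
template_hole [274.8, 110.7] 0.49 [ 0.49136387 -0.16544391  0.058     ]
pin_foot [122.4, 145.9] 0.67 [ 0.32654526 -0.192277    0.058     ]
pin_foot [276.4, 169.4] 0.56 [ 0.48970936 -0.22631006  0.058     ]
[ 245   27   60  164 7025] [[247, 29], [245, 36], [253, 40], [255, 189], [299, 190], [296, 61], [304, 31]] [[0.4687, -0.0889], [0.4663, -0.0948], [0.4738, -0.0988], [0.465, -0.2463], [0.5134, -0.25], [0.515, -0.1199], [0.5237, -0.0937]]
35 [ 0.495  -0.0956] z 0.0595
60 [ 0.4942 -0.1178] z 0.0596
85 [ 0.4924 -0.1408] z 0.0593
110 [ 0.4916 -0.1649] z 0.0595
135 [ 0.4902 -0.1898] z 0.0593
160 [ 0.4888 -0.2159] z 0.0593
185 [ 0.4906 -0.2432] z 0.0593
```

The strip lies flat, with its top at 0.0594 all along. Its yaw of -93° matches the bed, and its centre is over the jig's middle.

```bash
python3 -c "
from rig import bot
print(bot.read_state()['time_s'],bot.hand_in())"
```

```text
the job is handed in; nothing more can be done
27.6333 None
```

I set the template flat and straight on the larger jig's bed, hole over the pin, and handed the job in at 27.6 s. The highest readings were 14 N pressing on the panel and about 6 N setting down; the final check was by numbers, not a viewed picture.

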